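# Square a slide tray against its pegs and clamp it

## Task

The aluminium slide tray lies crooked on the grey clamping fixture. Without lifting it, nudge it until its corner next to the two pegs is snug against them, then push the opposite corner round with the fingertips so that the tray turns about the pegs until the tray comes up against the stop screw, and press it home there with a firm but gentle push (about 8 N; the glass slides crack at 20). Then take the fingers off the tray, slide the jaw up until its sprung rubber roller is well pressed in against the tray so that the tray stays held against the screw, and let go; leave the bottle and the dish where they are.

Things in the scene. Friction and masses are not known exactly. Their poses are not given: they have to be found in the camera images.
- fixture: grey base plate 170 x 335 x 12 mm, fixed to the bench, turned up to 0.25 rad. Origin on the bench under the centre of the tray's place (plate spans x -85..85, y -235..100 mm, top at z 12). +x away from the robot, +y towards pegs and stop screw. The tray belongs with long sides along y, its +y short side against one peg and the screw, its -x long side against the other peg
- pegs: two upright steel pegs 10 mm in diameter, tops 36 mm above the bench. Origin and axes as the fixture; peg centres at (-35, 69) mm, against which the tray's +y short side bears, and (-48, 56) mm, against which its -x long side bears. The tray's pivot corner sits between them, at (-43, 64) mm when seated
- screw_block: aluminium block 34 x 12 x 26 mm holding the stop screw (dark rod, 10 mm, along y, round tip). Origin under its centre, on the plate at (29, 88) mm of the fixture, same axes. The tip is 24 mm from the origin towards -y, 9 mm above the plate, but set up to 7 mm either way: its setting is not measured and must be felt. It does not yield when pushed
- tray: aluminium tray 86 x 128 x 14 mm, 0.26 kg. Origin: underside of the pivot corner; it reaches 86 mm to its +x, 128 mm to its -y; axes as the fixture's when seated (within 0.13 rad, by the screw). Starts turned clockwise (from above) 0.22 to 0.38 rad, pivot corner 3 to 8 mm short of the pegs. Pushed straight along +y it jams on the pegs; pushed round an arc about the pivot it turns with 1 to 4 N
- tray_center (a point): centre of the tray, half-way up, with the tray's axes
- tray_pivot (a point): the tray's pivot corner (towards the robot, at the peg end), half-way up
- tray_corner (a point): the tray's free corner, diagonally opposite the pivot (away from the robot, at the jaw end), half-way up. Push on the short side next to it, towards the fixture's +y. The fingers drag the short side along by friction: going on round once the tray is at the screw draws the pivot corner off the pegs, dragging the pressed side back towards the robot returns it
- jaw (a joint): how far the jaw is slid from its back stop towards the tray (+y), m; 0 to 0.115, starts at 0 to 0.015. It runs on the fixture's line x = 10 mm against 8 N of friction and stays where left. Its black rubber roller (16 mm across, free to turn) is sprung: it gives way by up to 8 mm (6 N when right in), then is solid. The roller meets a seated tray near 0.102
- jaw_post (a point): centre of the jaw's dark square post, 18 x 18 mm, 34 to 66 mm above the bench (this point at 50 mm), to be pushed or gripped; axes as the fixture. The aluminium block under it is 56 mm wide (x), 22 mm long (y), 13 to 35 mm above the bench; the roller ends 24 mm from this point towards +y
- bottle: small amber dropper bottle, 32 mm in diameter, 75 mm tall, standing on the bench beyond the fixture; origin under its centre; not to be moved
- dish: clear round dish 80 mm wide, 15 mm tall, on the bench beyond the fixture; origin under its centre; not to be moved
Things that resemble listed ones, but are neither listed nor needed, are in the scene too. What is shaped like the tray but blue or brown is not meant.

How it is judged:
By the outcome, as a careful person would: the job done as asked, in the order asked, and still so for the second after the job is handed in, with the robot touching nothing.
It also fails if it takes over 72 s, if anything falls off the work surface, if the arm or the gripper's body presses on something with over 40 N, if the wrist force passes 120 N, or if a joint passes its speed limit or range.

## Robot

A 6-joint arm with a two-finger parallel gripper is mounted at the origin on the work surface. World frame = base frame: x ahead of the robot, y to its left, z up, the work surface at z = 0. Lengths are in m, angles in degrees, forces in N, time in s.
With the tool pointing down it reaches from about 0.3 to 0.775 m from the base axis. Payload 14.6 kg.
Tool frame: the origin (TCP) lies on the centre line of the jaws, within the pads' length; the fingertips stand 25 mm ahead of it and the grasp point (between the pads) lies 6 mm ahead of it (robot.tip_reach is the distance from the TCP to the fingertips, in m); z points along the fingers, y is the line along which they close (so a half turn about z gives the same grasp; the last joint's range is limited). The gripper opens to 85 mm and grips with 20 to 120 N. Pads are 22 mm wide; open, the fingers measure 114 mm over their backs; the gripper's body (76 mm by 85 mm) begins 54 mm behind the grasp point. The pads swing forward as they close: fully open they stand 13 mm farther back than shut.
Start: joints at [70.554, 17.183, 87.147, -0, 75.671, -3.816], TCP at [0.148, 0.53, 0.256] pointing down, gripper open.
Joint ranges: [-173.82, 173.82], [-45.26, 126.66], [13.44, 144.39], [-59.66, 239.66], [0, 175.72], [-146.38, 146.38]. Speed limits (degrees/s): [127.2, 127.2, 147.25, 180, 180, 180].

## Interface

Orientations are given as [roll, pitch, yaw] about the fixed x, y, z axes, in that order (R = Rz(yaw) Ry(pitch) Rx(roll)).
In Python, from plant import telemetry, optics, order, robot gives the robot as it stands. The module is installed in compiled form; this text tells all that it offers.
- The arm moves only by the shell command python3 -m inch 'ROWS' [FORCE]. ROWS is JSON, a list of rows, each an object with "rot": the turn, a rotation vector about the tool's x, y, z in rad, a list of three; "travel": the shift along the tool's x, y, z in cm, a list of three; "hand": the finger opening in cm, from 0 to 8.54. A call has 1 to 8 rows; each row is the pose to reach, as a shift and turn from the pose commanded when the call began, along the tool's axes at that moment; what a row does not reach only later rows make up. A row lasts 1/8 s, in which the tool goes at most 62.5 mm and 10.7 degrees, less where a joint would pass 70% of its speed; a pose out of reach is approached as far as the arm can. A call with a gripper value outside its range is refused whole. The fingers move at their own pace and stop on an object; FORCE is the grip in N (left out, the last holds). Time passes only in rows, so rows that repeat a pose let the fingers close. It gives the time, the measured TCP pose, the force, the opening and the grip force at its end, in the units of the state.
- telemetry.read_state(): the state, without advancing time (a new reading comes with each control period).
- optics.capture(name): name is "scene" or "top" or "wrist"; returns a dict with "frame" (420x560x3 uint8, red, green, blue), "depth" (420x560 float32, m along the optical axis (not along the pixel's ray), 0 where there is no reading), "fx", "fy", "cx", "cy" (pixels), "D" ([k1, k2, p1, p2, k3] as OpenCV has them; the pictures are not rectified), "extrinsics" (4x4, takes a point from camera to world coordinates); the wrist camera has in their place "hand_eye" (4x4, takes a point from camera to tool coordinates, whose origin is the TCP and whose axes are the flange's). Camera axes: x right, y down, z forward; pixel columns grow to the right and rows downward; lengths in m; the calibration is good to about 2 mm. A picture is of the moment at which its call begins: read the wrist's pose just before it.
- order.hand_in(): hands the job in; it is judged then, once.
The state is a dict: "t": time; "q": joint angles; "joint_vel": joint speeds; "joint_efforts": joint torques, N m; "ee_pos": TCP position; "ee_rot": TCP orientation; "contact_force": force on the tool from outside, world axes, zero at the start; "moment": the same for the moment, N m; "finger_gap": finger opening in m; "gripper_force": force on a finger pad.
Only numpy, scipy, OpenCV 4.12 (cv2) and the standard library are available. Lean on these libraries where they do the work, as an engineer would, in place of code of your own. Each camera call takes 0.05 s, during which the arm holds its last target. There are 200 camera calls.

## Working session

There is one attempt and no reset: what is moved stays moved. The work goes in short steps, Python scripts to look and compute and a shell command to move; the robot and the scene stay as the last step left them, time stands still between calls to the robot, and variables do not carry over. Pictures are saved under pics/ and viewed, at most 10 in all, crops included, and the job is handed in when it is done.

```bash
mkdir -p pics; python3 - <<'E'
from plant import telemetry, optics
import cv2,numpy as np
print(telemetry.read_state())
for n in ("scene","top"):
    c=optics.capture(n); cv2.imwrite(f"pics/{n}0.png",c["frame"][:,:,::-1]); np.savez(f"{n}0.npz",**c)
    print(n,c["fx"],c["cx"],c["D"],np.round(c["extrinsics"],3).tolist())
E
```

```text
{'t': 0.0, 'q': array([ 7.05541504e+01,  1.72159328e+01,  8.71816322e+01, -2.23032816e-03,
        7.56714342e+01, -3.81430436e+00]), 'joint_vel': array([-0.04185121,  0.02203246,  0.09765808,  0.00460626, -0.07460831,
       -0.04256256]), 'joint_efforts': array([-5.56302766e-04, -5.43492758e+01, -3.61808217e+01, -1.08556301e-04,
        3.97501892e-03,  1.15110215e-04]), 'ee_pos': array([0.14812101, 0.52945332, 0.25570856]), 'ee_rot': array([-1.79931010e+02, -2.43453956e-03,  1.64369007e+02]), 'contact_force': array([ 0.6660176 , -1.10989571, -0.06762504]), 'moment': array([-0.01647655,  0.01456584,  0.03843151]), 'gripper_force': 0.0, 'finger_gap': 0.08493525930791769}
scene 521.8065770173268 279.38241231842323 [-0.16641325  0.          0.          0.          0.        ] [[0.513, 0.642, -0.57, 1.063], [0.858, -0.39, 0.333, -0.326], [-0.009, -0.66, -0.751, 0.76], [0.0, 0.0, 0.0, 1.0]]
top 484.61805011182395 285.9435806128793 [-0.07954076  0.          0.          0.          0.        ] [[0.025, -0.996, 0.089, 0.469], [-0.999, -0.026, -0.019, -0.002], [0.022, -0.088, -0.996, 0.797], [0.0, 0.0, 0.0, 1.0]]
```

View pics/top0.png

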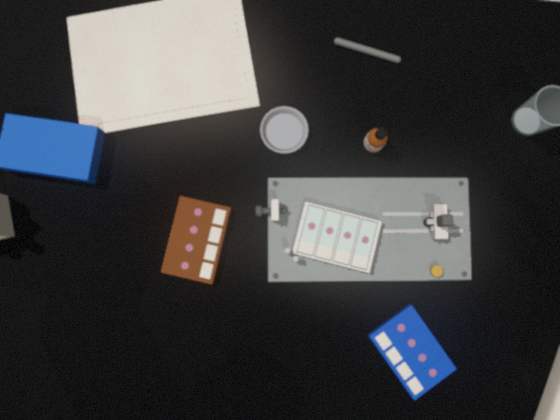

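View pics/scene0.png

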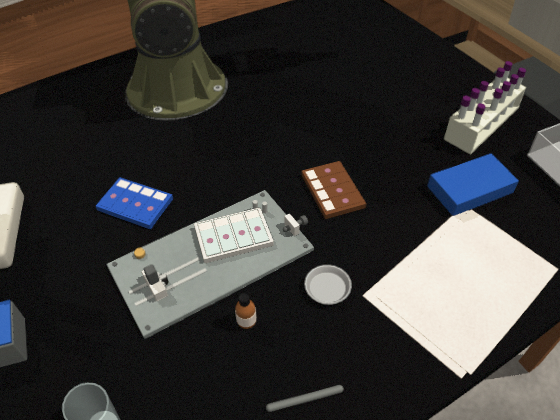

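The top picture shows the fixture at (267..470, 178..282). There are three tray-like things: the silver tray with glass slides on the fixture (338,237), a brown one (197,240) and a blue one (412,352). The silver one on the fixture is the one meant. The pegs are at (290,255), the screw at (270,211), the jaw post at (440,222), the bottle at (375,140) and the dish at (285,130).

I'll confirm with an enlarged crop, rectified to the tray-top plane.

```bash
cat > h.py <<'E'
import numpy as np,cv2
from plant import telemetry,optics
def K(c): return np.array([[c["fx"],0,c["cx"]],[0,c["fy"],c["cy"]],[0,0,1.]])
def proj(c,P,T=None):
    T=np.linalg.inv(np.array(c["extrinsics"]) if T is None else T)
    return cv2.projectPoints(np.asarray(P,float).reshape(-1,1,3),cv2.Rodrigues(T[:3,:3])[0],T[:3,3],K(c),np.array(c["D"],float))[0][:,0]
def bird(c,z,x0,x1,y0,y1,s=2.0,T=None):
    """birdseye: col = (y1-y)*s, row=(x1-x)*s mm"""
    cols=np.arange(int((y1-y0)*s)); rows=np.arange(int((x1-x0)*s))
    Y,X=np.meshgrid(y1-cols/s,x1-rows/s)
    p=proj(c,np.stack([X/1e3,Y/1e3,0*X+z],-1).reshape(-1,3),T).astype(np.float32).reshape(X.shape+(2,))
    return cv2.remap(c["frame"][:,:,::-1].copy(),p,None,cv2.INTER_CUBIC)
def unproj(c,uv,z):
    T=np.array(c["extrinsics"]); r=cv2.undistortPoints(np.array(uv,float).reshape(-1,1,2),K(c),np.array(c["D"]))[:,0]
    d=np.c_[r,np.ones(len(r))]@T[:3,:3].T; return T[:3,3]+d*((z-T[2,3])/d[:,2])[:,None]
def cloud(c,T=None):
    v,u=np.mgrid[:420,:560]; d=c["depth"]; r=cv2.undistortPoints(np.stack([u,v],-1).reshape(-1,1,2).astype(float),K(c),np.array(c["D"])).reshape(420,560,2)
    P=np.dstack([r,np.ones_like(d)])*d[...,None]; T=np.array(c["extrinsics"]) if T is None else T
    return P@T[:3,:3].T+T[:3,3]
E
python3 - <<'E'
from h import *
c=dict(np.load("top0.npz")); P=unproj(c,[[267,178],[470,178],[470,282],[267,282]],.012); print(P.round(3))
x0,x1,y0,y1=[int(v) for v in (P[:,0].min()*1e3-20,P[:,0].max()*1e3+20,P[:,1].min()*1e3-20,P[:,1].max()*1e3+20)]
print(x0,x1,y0,y1); b=bird(c,.026,x0,x1,y0,y1); print(b.shape); cv2.imwrite("pics/b0.png",b)
W=cloud(c); 
for u,v in [(338,237),(440,237),(300,210),(440,207)]: print(u,v,W[v,u].round(4))
E
```

```text
[[ 0.6    0.016  0.012]
 [ 0.61  -0.323  0.012]
 [ 0.438 -0.322  0.012]
 [ 0.431  0.011  0.012]]
411 630 -343 35
(438, 756, 3)
338 237 [ 0.5057 -0.1007  0.0256]
440 237 [ 0.5092 -0.2628  0.0363]
300 210 [ 0.5488 -0.0396  0.0121]
440 207 [ 0.5575 -0.2638  0.0339]
```

View pics/b0.png

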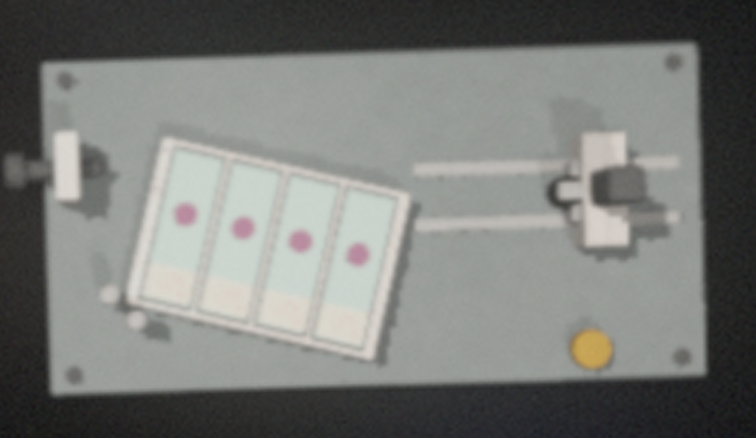

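The crop confirms the silver tray with glass slides. Its corners in the crop are (163,137), (411,193), (374,360) and (127,303), and the pegs touch the area at (110,294) and (136,320). The brass knob at (592,349) is unlisted and should be avoided. Next I'll fit the poses.

```bash
python3 - <<'E'
from h import *
c=dict(np.load("top0.npz"))
b=bird(c,.012,411,630,-343,35); g=b.max(2); m=cv2.morphologyEx((g>95).astype(np.uint8),cv2.MORPH_CLOSE,np.ones((25,25))); m=cv2.morphologyEx(m,cv2.MORPH_OPEN,np.ones((45,45)))
cs=max(cv2.findContours(m,0,1)[0],key=cv2.contourArea); (u,v),wh,a=cv2.minAreaRect(cs); print("plate centre",630-v/2,35-u/2,wh,a)
th=-a if abs(a)<45 else 90-a
ang=np.deg2rad(th); R=np.array([[np.cos(ang),-np.sin(ang)],[np.sin(ang),np.cos(ang)]])
print("th",th)
O=np.array([630-v/2,35-u/2])+R@[0,67.5]; print("fixture O",O)
# height-correct checks
b2=bird(c,.026,411,630,-343,35)
tr=np.array([[163,137],[411,193],[374,360],[127,303]],float); t=np.c_[630-tr[:,1]/2,35-tr[:,0]/2]
print("tray corners (fixture): ", ((t-O)@R).round(1).tolist())
d=t[0]+t[1]-t[2]-t[3]; print("tray angle deg rel", np.rad2deg(np.arctan2(d[1],d[0]))-th)
def at(px,z):
    uv=proj(c,[[(630-px[1]/2)/1e3,(35-px[0]/2)/1e3,.026]]); return ((unproj(c,uv,z)[:,:2]*1e3-O)@R).round(1).tolist()
print("pegs",at((110,294),.036),at((136,320),.036),"post top",at((627,185),.066),"block",at((605,189),.035),"screwblk",at((67,165),.038))
np.savez("fix.npz",O=O,R=R,th=th)
def pt(x,y): return (O+R@[x,y]).round(1).tolist()
for z,(cx,cy) in dict(bottle=(375,132),dish=(285,130)).items(): print(z,((unproj(c,[[cx,cy]],.03)[:,:2]*1e3-O)@R).round(0))
E
```

```text
plate centre 521.5778045654297 -154.27008056640625 (341.0255432128906, 670.578125) 88.35821533203125
th 1.64178466796875
fixture O [519.64388725 -86.79779023]
tray corners (fixture):  [[43.0, 39.1], [11.5, -84.1], [-71.5, -63.2], [-39.5, 59.5]]
tray angle deg rel -14.006526005435372
pegs [[-34.9, 68.1]] [[-48.1, 55.6]] post top [[9.2, -177.7]] block [[10.0, -178.0]] screwblk [[29.2, 87.4]]
bottle [[156. -76.]]
dish [[159.  71.]]
```

```bash
cat >> h.py <<'E'
from scipy.spatial.transform import Rotation as Ro
F=np.load("fix.npz"); O,RF,TH=F["O"],F["R"],float(F["th"])
def fx(s=None):
    s=s or telemetry.read_state(); p=s["ee_pos"]*1e3
    f=s["contact_force"][:2]@RF
    print("t%.1f fix x%.1f y%.1f z%.1f phi%.1f  F fix %s z%.1f gap%.3f"%(s["t"],*((p[:2]-O)@RF),p[2],s["ee_rot"][2]-90-90-TH,f.round(1),s["contact_force"][2],s["finger_gap"]))
def go(x,y,z,phi):
    """fixture mm target (TCP), phi = tool y heading relative to fixture y, deg"""
    s=telemetry.read_state(); A=Ro.from_euler("xyz",s["ee_rot"],degrees=True)
    B=Ro.from_euler("xyz",[180,0,180+phi+TH],degrees=True)
    w=np.r_[O+RF@[x,y],z]-s["ee_pos"]*1e3
    print("rot",(A.inv()*B).as_rotvec().round(3).tolist(),"travel cm",(A.inv().apply(w)/10).round(2).tolist())
E
python3 -c "
from h import *
fx(); go(-34.2,-98,100,-14); go(-34.2,-98,42,-14); print(robot.tip_reach if 0 else '')
from plant import robot; print(robot.tip_reach)"
```

```text
t0.1 fix x-353.7 y626.7 z255.8 phi-17.3  F fix [ 0.2 -0.7] z-0.3 gap0.085
rot [-0.001, -0.0, -0.057] travel cm [-52.03, -59.7, 15.64]
rot [-0.001, -0.0, -0.057] travel cm [-52.03, -59.69, 21.44]

0.025
```

```bash
R='{"rot":[0,0,-0.057],"travel":[-52,-59.7,13],"hand":0}'
python3 -m inch '[{"rot":[0,0,-0.02],"travel":[-26,-29.8,6],"hand":0},{"rot":[0,0,-0.02],"travel":[-26,-29.8,6],"hand":0},{"rot":[0,0,-0.03],"travel":[-26,-29.8,6],"hand":0},{"rot":[0,0,-0.03],"travel":[-26,-29.8,6],"hand":0},{"rot":[0,0,-0.03],"travel":[-26,-29.8,6],"hand":0},{"rot":[0,0,-0.03],"travel":[-26,-29.8,6],"hand":0},{"rot":[0,0,-0.03],"travel":[-26,-29.8,6],"hand":0},{"rot":[0,0,-0.03],"travel":[-26,-29.8,6],"hand":0}]' 40
python3 -c "
from h import *
fx(); go(-34.2,-98,100,-14)"
```

```text
t: 1.1
ee_pos: [0.3186, 0.1714, 0.196]
ee_rot: [-180.0, -0.0, 165.9]
contact_force: [-0.8, -0.3, 0.3]
finger_gap: -0.0001
gripper_force: 0.0
t1.1 fix x-193.6 y263.9 z196.0 phi-15.7  F fix [-0.8 -0.3] z0.3 gap-0.000
rot [-0.0, -0.0, -0.03] travel cm [-25.15, -30.51, 9.6]
```

```bash
python3 -m inch '[{"rot":[0,0,-0.03],"travel":[-25.1,-30.5,9.6],"hand":0},{"rot":[0,0,-0.03],"travel":[-25.1,-30.5,9.6],"hand":0},{"rot":[0,0,-0.03],"travel":[-25.1,-30.5,9.6],"hand":0},{"rot":[0,0,-0.03],"travel":[-25.1,-30.5,9.6],"hand":0},{"rot":[0,0,-0.03],"travel":[-25.1,-30.5,9.6],"hand":0},{"rot":[0,0,-0.03],"travel":[-25.1,-30.5,9.6],"hand":0},{"rot":[0,0,-0.03],"travel":[-25.1,-30.5,9.6],"hand":0},{"rot":[0,0,-0.03],"travel":[-25.1,-30.5,9.6],"hand":0}]'
python3 -c "
from h import *
fx(); go(-34.2,-98,43,-14)
c=optics.capture('wrist'); cv2.imwrite('pics/w1.png',c['frame'][:,:,::-1])"
```

```text
t: 2.1
ee_pos: [0.4891, -0.1842, 0.0993]
ee_rot: [180.0, -0.1, 167.7]
contact_force: [-0.5, 1.0, -0.2]
finger_gap: 0.0001
gripper_force: 0.0
t2.1 fix x-33.4 y-96.5 z99.3 phi-13.9  F fix [-0.4  1. ] z-0.2 gap0.000
rot [0.0, -0.001, 0.002] travel cm [0.04, -0.17, 5.63]
```

View pics/w1.png

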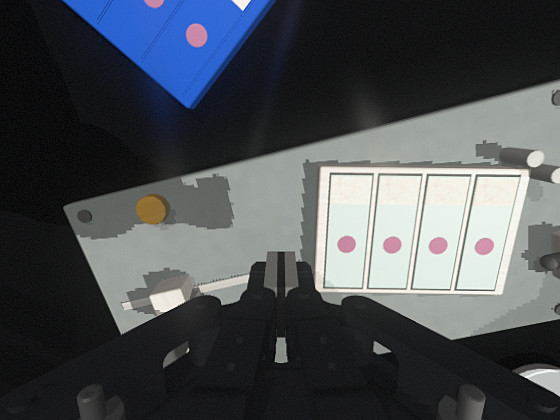

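The wrist view shows the closed fingertips at (265–298, 252–280), just left of the tray's short side at x≈318, with clear plate below them. Lowering and approaching.

```bash
python3 -m inch '[{"rot":[0,0,0],"travel":[0,-0.2,5.6],"hand":0},{"rot":[0,0,0],"travel":[0,-0.2,5.6],"hand":0},{"rot":[0,0,0],"travel":[0,-0.2,5.6],"hand":0}]'
python3 -c "from h import *;fx()"
python3 -m inch '[{"rot":[0,0,0],"travel":[0,0.5,0],"hand":0},{"rot":[0,0,0],"travel":[0,0.9,0],"hand":0},{"rot":[0,0,0],"travel":[0,1.1,0],"hand":0},{"rot":[0,0,0],"travel":[0,1.2,0],"hand":0}]'
python3 -c "from h import *;fx()"
python3 -m inch '[{"rot":[0,0,0],"travel":[0,0.1,0],"hand":0},{"rot":[0,0,0],"travel":[0,0.2,0],"hand":0}]'
python3 -c "from h import *;fx()"
python3 -m inch '[{"rot":[0,0,0],"travel":[0,0.1,0],"hand":0},{"rot":[0,0,0],"travel":[0,0.2,0],"hand":0}]'
python3 -c "from h import *;fx()"
```

```text
t: 2.52
ee_pos: [0.4888, -0.1851, 0.046]
ee_rot: [-180.0, 0.1, 167.9]
contact_force: [0.0, -0.8, 0.8]
finger_gap: -0.0001
gripper_force: 0.0
t2.5 fix x-33.6 y-97.4 z46.0 phi-13.8  F fix [ 0.  -0.8] z0.8 gap-0.000
t: 3.02
ee_pos: [0.4908, -0.1739, 0.0445]
ee_rot: [-180.0, 0.0, 167.8]
contact_force: [-0.9, -0.3, -0.2]
finger_gap: -0.0003
gripper_force: 0.0
t3.0 fix x-31.3 y-86.2 z44.5 phi-13.8  F fix [-0.9 -0.2] z-0.2 gap-0.000
t: 3.28
ee_pos: [0.4912, -0.1723, 0.0445]
ee_rot: [-180.0, 0.0, 167.8]
contact_force: [-0.8, -2.3, 2.8]
finger_gap: -0.0
gripper_force: 1.5
t3.3 fix x-30.9 y-84.7 z44.5 phi-13.8  F fix [-0.9 -2.3] z2.8 gap-0.000
t: 3.52
ee_pos: [0.4917, -0.1703, 0.0445]
ee_rot: [-180.0, 0.0, 167.8]
contact_force: [-0.6, -3.9, 4.9]
finger_gap: 0.0
gripper_force: 2.3
t3.5 fix x-30.3 y-82.7 z44.5 phi-13.8  F fix [-0.7 -3.8] z4.9 gap0.000
```

```bash
python3 - <<'E'
from h import *
s=telemetry.read_state(); fx(s)
c=optics.capture('wrist'); P=cloud(c,np.array(c["hand_eye"]))*1e3
m=(c["depth"]>0)&(abs(P[...,1])<25)&(abs(P[...,0])<40)&(P[...,2]>-60)&(P[...,2]<26.5)
Q=P[m]
for z in range(-40,27,4):
    q=Q[(Q[:,2]>=z)&(Q[:,2]<z+4)]
    if len(q): print(z,len(q),"y",np.percentile(q[:,1],[1,99]).round(1),"x",np.percentile(q[:,0],[1,99]).round(1))
cv2.imwrite('pics/w2.png',c['frame'][150:420,130:530,::-1].repeat(2,0).repeat(2,1))
E
```

```text
t3.5 fix x-30.3 y-82.7 z44.5 phi-13.8  F fix [-0.7 -3.8] z4.9 gap0.000
-40 155 y [-16.2  14.7] x [ 1.5 16.4]
-36 540 y [-24.9  24.9] x [-4.3 12.3]
-32 1701 y [-24.8  24.8] x [-6.3 12.3]
-28 1095 y [-24.7  24.6] x [-8.9 13.3]
-24 1237 y [-24.2  23.8] x [-10.5  13.6]
-20 552 y [-21.6  20.1] x [-6.8 13.5]
-16 493 y [-12.7  11. ] x [-10.8  12.3]
-12 313 y [-7.1  5.4] x [-10.3  11.4]
-8 220 y [-14.2  12.4] x [ 6.3 11.4]
-4 300 y [-14.   12.4] x [ 6.3 11.4]
0 264 y [-14.2  12.4] x [ 6.2 11.4]
4 263 y [-14.2  12.5] x [ 6.2 11.4]
8 244 y [-14.2  12.5] x [ 6.4 11.3]
12 221 y [-13.8  19.6] x [ 6.3 31.8]
16 3525 y [-6.5 24.8] x [-12.9  39.5]
20 116 y [-6.7 14.1] x [ 6.2 39.2]
24 29 y [7.7 8.2] x [ 6.  39.8]
```

View pics/w2.png

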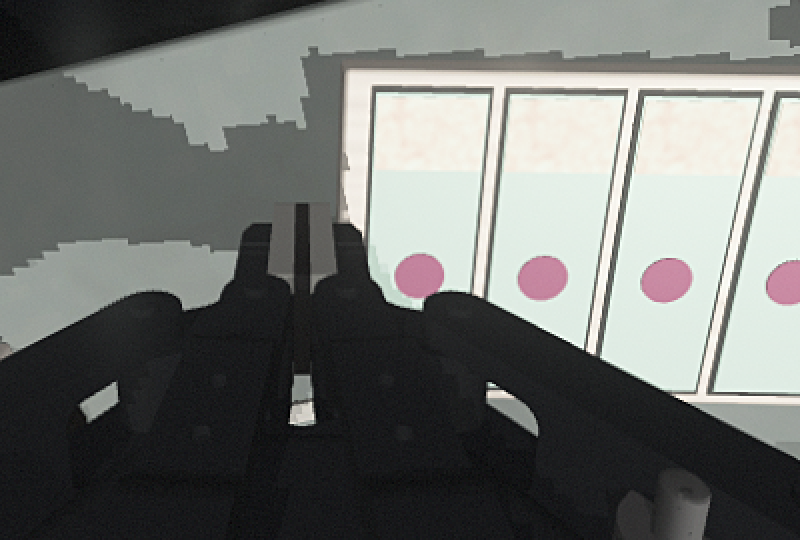

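The wrist crop shows that the finger backs (240–365, 225–300) are wider than the pad tips and overhang the tray rim at (345,190–240). The flat 22 mm pad sides (tool ±x) are the clean pushing faces, so I'll back off and turn the tool 90°.

```bash
python3 -m inch '[{"rot":[0,0,0],"travel":[0,-1.5,0],"hand":0},{"rot":[0,0,0.18],"travel":[0,-2,-2],"hand":0},{"rot":[0,0,0.36],"travel":[0,-2,-2],"hand":0},{"rot":[0,0,0.54],"travel":[0,-2,-2],"hand":0},{"rot":[0,0,0.72],"travel":[0,-2,-2],"hand":0},{"rot":[0,0,0.9],"travel":[0,-2,-2],"hand":0},{"rot":[0,0,1.08],"travel":[0,-2,-2],"hand":0},{"rot":[0,0,1.26],"travel":[0,-2,-2],"hand":0}]'
python3 -c "
from h import *
fx(); go(-34.5,-98,40,-104);c=optics.capture('top'); cv2.imwrite('pics/t1.png',bird(c,.026,411,630,-343,35));cv2.imwrite('pics/tt1.png',c['frame'])"
```

```text
t: 4.58
ee_pos: [0.4869, -0.1902, 0.0639]
ee_rot: [-180.0, -0.0, 95.3]
contact_force: [-0.4, -0.2, 0.1]
finger_gap: 0.0003
gripper_force: 0.0
t4.6 fix x-35.7 y-102.4 z63.9 phi-86.4  F fix [-0.4 -0.1] z0.1 gap0.000
rot [-0.001, -0.001, 0.307] travel cm [0.43, 0.15, 2.39]
```

View pics/t1.png

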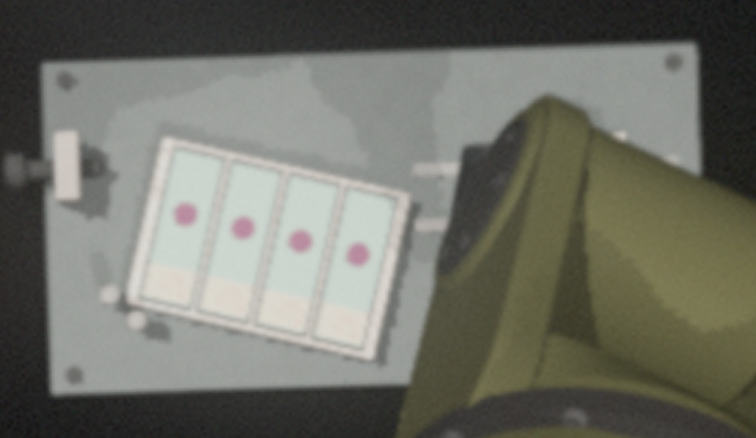

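The top crop shows the tray unmoved: pivot corner at (127,303), right corner at (411,193).

```bash
python3 -m inch '[{"rot":[0,0,0.16],"travel":[0.43,0.15,0],"hand":0},{"rot":[0,0,0.307],"travel":[0.43,0.15,1.2],"hand":0},{"rot":[0,0,0.307],"travel":[0.43,0.15,2.4],"hand":0},{"rot":[0,0,0.307],"travel":[0.43,0.15,2.4],"hand":0},{"rot":[0,0,0.307],"travel":[0.43,0.15,2.4],"hand":0}]' >/dev/null
python3 -c "
from h import *
fx(); go(-31.7,-86.5,40,-104);go(-30.3,-80.8,40,-104)"
```

```text
t5.2 fix x-34.0 y-97.7 z40.4 phi-103.5  F fix [-0.6 -0.6] z0.2 gap-0.000
rot [-0.0, -0.0, 0.009] travel cm [1.14, -0.03, 0.04]
rot [-0.0, -0.0, 0.009] travel cm [1.73, -0.03, 0.04]
```

```bash
python3 -m inch '[{"rot":[0,0,0],"travel":[0.5,0,0],"hand":0},{"rot":[0,0,0],"travel":[0.9,0,0],"hand":0},{"rot":[0,0,0],"travel":[1.1,0,0],"hand":0}]' >/dev/null
python3 -c "from h import *;fx()"
python3 -m inch '[{"rot":[0,0,0],"travel":[0.1,0,0],"hand":0},{"rot":[0,0,0],"travel":[0.2,0,0],"hand":0}]' >/dev/null
python3 -c "from h import *;fx()"
python3 -m inch '[{"rot":[0,0,0],"travel":[0.1,0,0],"hand":0},{"rot":[0,0,0],"travel":[0.2,0,0],"hand":0}]' >/dev/null
python3 -c "from h import *;fx()"
python3 -m inch '[{"rot":[0,0,0],"travel":[0.1,0,0],"hand":0}]' >/dev/null
python3 -c "from h import *;fx()"
```

```text
t5.6 fix x-31.3 y-86.4 z40.4 phi-103.6  F fix [0.4 0.2] z0.1 gap-0.000
t5.9 fix x-31.0 y-84.9 z40.3 phi-103.6  F fix [ 0.1 -1.8] z0.1 gap-0.000
t6.1 fix x-30.5 y-83.0 z40.3 phi-103.6  F fix [-0.5 -1.8] z0.8 gap0.000
t6.2 fix x-30.3 y-82.0 z40.3 phi-103.6  F fix [-0.7 -2.6] z0.3 gap0.000
```

```bash
for i in 1; do
python3 -m inch '[{"rot":[0,0,0],"travel":[0.1,0,0],"hand":0}]' >/dev/null
python3 -c "from h import *;fx()"; done
python3 -m inch '[{"rot":[0,0,0],"travel":[0.05,0,0],"hand":0}]' >/dev/null
python3 -c "from h import *;fx()"
python3 - <<'E'
from h import *
c=optics.capture('top'); b=bird(c,.026,411,630,-343,35)[90:390,20:460]; cv2.imwrite('pics/t2.png',cv2.resize(b,None,fx=1.7,fy=1.7,interpolation=2))
E
```

```text
t6.4 fix x-29.8 y-81.4 z40.4 phi-103.6  F fix [  1.  -10.5] z-1.3 gap0.000
t6.5 fix x-29.5 y-81.4 z40.6 phi-103.6  F fix [ -0.5 -13.1] z-0.5 gap0.000
```

View pics/t2.png

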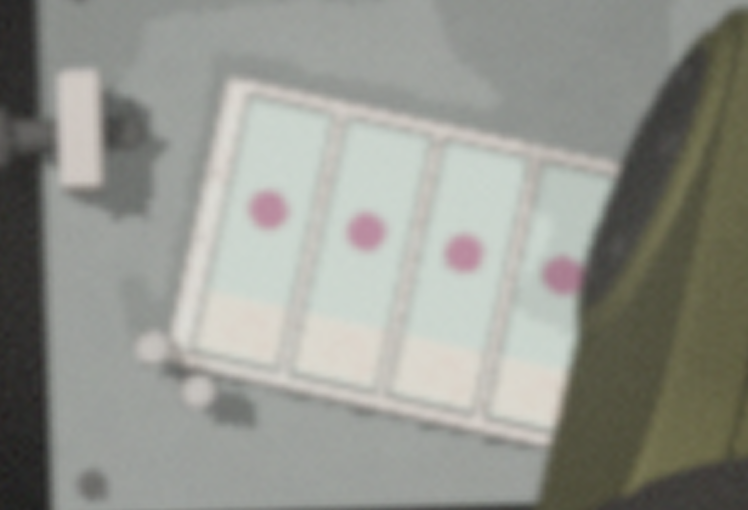

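The pivot corner at (178,355) is now against the pegs at (152,348) and (197,392) along y, and the force climbed to 13 N, so I'll stop. Backing off, then a nudge toward -x.

```bash
python3 -m inch '[{"rot":[0,0,0],"travel":[-0.3,0,0],"hand":0},{"rot":[0,0,0],"travel":[-0.9,0,0],"hand":0},{"rot":[0,0,0],"travel":[-0.9,0,-4],"hand":0},{"rot":[0,0,-0.18],"travel":[-0.9,0,-5],"hand":0},{"rot":[0,0,-0.36],"travel":[-0.9,0,-5],"hand":0},{"rot":[0,0,-0.54],"travel":[-0.9,0,-5],"hand":0},{"rot":[0,0,-0.72],"travel":[-0.9,0,-5],"hand":0},{"rot":[0,0,-0.9],"travel":[-0.9,0,-5],"hand":0}]' >/dev/null
python3 -c "
from h import *
fx(); go(50,-24,90,-14)"
```

```text
t7.5 fix x-32.2 y-89.3 z90.2 phi-51.7  F fix [-1.3 -0.4] z0.5 gap-0.000
rot [0.0, -0.0, -0.658] travel cm [0.03, 10.5, 0.02]
```

```bash
python3 -m inch '[{"rot":[0,0,-0.17],"travel":[0,4,0],"hand":0},{"rot":[0,0,-0.34],"travel":[0,8,0],"hand":0},{"rot":[0,0,-0.51],"travel":[0,10.5,0],"hand":0},{"rot":[0,0,-0.65],"travel":[0,10.5,0],"hand":0},{"rot":[0,0,-0.65],"travel":[0,10.5,2],"hand":0},{"rot":[0,0,-0.65],"travel":[0,10.5,5],"hand":0},{"rot":[0,0,-0.65],"travel":[0,10.5,5],"hand":0}]' >/dev/null
python3 -c "
from h import *
fx(); go(41,-21.5,40,-14)"
```

```text
t8.4 fix x50.3 y-24.7 z39.1 phi-14.8  F fix [-0.4  0.2] z0.4 gap0.000
rot [0.0, -0.002, -0.014] travel cm [0.98, 0.07, -0.09]
```

```bash
python3 -m inch '[{"rot":[0,0,-0.01],"travel":[0.4,0,0],"hand":0},{"rot":[0,0,-0.01],"travel":[0.8,0,0],"hand":0},{"rot":[0,0,-0.01],"travel":[0.9,0,0],"hand":0}]' >/dev/null
python3 -c "from h import *;fx()"
python3 -m inch '[{"rot":[0,0,0],"travel":[0.1,0,0],"hand":0},{"rot":[0,0,0],"travel":[0.1,0,0],"hand":0}]' >/dev/null
python3 -c "from h import *;fx()"
python3 -m inch '[{"rot":[0,0,0],"travel":[0.1,0,0],"hand":0},{"rot":[0,0,0],"travel":[0.1,0,0],"hand":0}]' >/dev/null
python3 -c "from h import *;fx()"
```

```text
t8.8 fix x41.8 y-22.3 z40.6 phi-14.2  F fix [ 0.1 -0.2] z0.1 gap0.000
t9.1 fix x41.1 y-22.1 z40.4 phi-14.2  F fix [-0.5  0.1] z-0.4 gap-0.000
t9.3 fix x40.2 y-21.9 z40.3 phi-14.2  F fix [0.2 0.1] z0.2 gap0.000
```

```bash
python3 -m inch '[{"rot":[0,0,0],"travel":[0.05,0,0],"hand":0},{"rot":[0,0,0],"travel":[0.1,0,0],"hand":0}]' >/dev/null
python3 -c "from h import *;fx()"
python3 -m inch '[{"rot":[0,0,0],"travel":[0.05,0,0],"hand":0},{"rot":[0,0,0],"travel":[0.1,0,0],"hand":0}]' >/dev/null
python3 -c "from h import *;fx()"
python3 -m inch '[{"rot":[0,0,0],"travel":[0.05,0,0],"hand":0},{"rot":[0,0,0],"travel":[0.05,0,0],"hand":0}]' >/dev/null
python3 -c "from h import *;fx()"
```

```text
t9.6 fix x39.2 y-21.6 z40.3 phi-14.2  F fix [1.4 0.8] z0.1 gap-0.000
t9.8 fix x38.6 y-21.7 z40.5 phi-14.2  F fix [ 5.4 -4.3] z-0.3 gap-0.000
t10.1 fix x38.3 y-21.8 z40.7 phi-14.2  F fix [ 5.8 -4.9] z-0.3 gap-0.000
```

```bash
cat >> h.py <<'E'
A_,B_=np.array([-35,69.]),np.array([-48,56.])
def tcp(th,off,xc=70):
    """th: tray angle cw rad; off: mm pressed beyond contact"""
    xh=np.array([np.cos(th),-np.sin(th)]); yh=np.array([np.sin(th),np.cos(th)])
    p=(A_@yh-5)*yh+(B_@xh+5)*xh
    return p+xc*xh+(-128-11.2+off)*yh
def goth(th,off,z=40,xc=70): go(*tcp(th,off,xc),z,-90-np.rad2deg(th))
E
python3 -m inch '[{"rot":[0,0,0],"travel":[-0.5,0,0],"hand":0},{"rot":[0,0,0],"travel":[-1.2,0,0],"hand":0},{"rot":[0,0,0],"travel":[-1.5,0,-4],"hand":0},{"rot":[0,0,0.18],"travel":[-1.5,0,-5],"hand":0},{"rot":[0,0,0.36],"travel":[-1.5,-2,-5],"hand":0},{"rot":[0,0,0.54],"travel":[-1.5,-4,-5],"hand":0},{"rot":[0,0,0.72],"travel":[-1.5,-6,-5],"hand":0},{"rot":[0,0,0.9],"travel":[-1.5,-6,-5],"hand":0}]' >/dev/null
python3 -c "
from h import *
fx(); goth(.244,-12,90)"
```

```text
t11.1 fix x37.3 y-84.2 z90.1 phi-66.2  F fix [-0.2 -0.4] z0.5 gap-0.000
rot [-0.001, -0.0, 0.659] travel cm [0.58, -4.82, 0.02]
```

```bash
cat >> h.py <<'E'
def dots(c):
    b=bird(c,.026,411,630,-343,35); h=cv2.cvtColor(b,cv2.COLOR_BGR2HSV)
    m=((h[...,0]>140)&(h[...,0]<178)&(h[...,1]>60)&(h[...,2]>90)).astype(np.uint8); m=cv2.morphologyEx(m,cv2.MORPH_OPEN,np.ones((5,5)))
    n,_,st,ce=cv2.connectedComponentsWithStats(m); k=[i for i in range(1,n) if st[i,4]>300]
    if not k: return np.zeros((0,2))
    w=np.c_[630-ce[k][:,1]/2,35-ce[k][:,0]/2]; w=(w-O)@RF
    return w[np.argsort(-w[:,1])]
def tray(c=None):
    a=dots(dict(np.load("top0.npz"))); b=dots(c or optics.capture("top")); n=min(len(a),len(b))
    if n<2: print("dots",n); return
    a,b=a[:n],b[:n]; ca,cb=a.mean(0),b.mean(0); a0,b0=a-ca,b-cb
    r=np.arctan2((a0[:,0]*b0[:,1]-a0[:,1]*b0[:,0]).sum(),(a0*b0).sum()); R=np.array([[np.cos(r),-np.sin(r)],[np.sin(r),np.cos(r)]])
    p=R@(np.array([-39.6,60.])-ca)+cb; th=.2444-r
    yh=np.array([np.sin(th),np.cos(th)]);xh=np.array([np.cos(th),-np.sin(th)])
    print("tray n%d th %.3f pivot %s gapA %.1f gapB %.1f resid %.2f"%(n,th,p.round(1),A_@yh-5-p@yh,p@xh-(B_@xh+5),np.abs(b0-a0@R.T).max()))
E
python3 -m inch '[{"rot":[0,0,0.18],"travel":[0.3,-2,0],"hand":0},{"rot":[0,0,0.36],"travel":[0.6,-4,0],"hand":0},{"rot":[0,0,0.54],"travel":[0.6,-4.8,0],"hand":0},{"rot":[0,0,0.66],"travel":[0.6,-4.8,0],"hand":0},{"rot":[0,0,0.66],"travel":[0.6,-4.8,2],"hand":0},{"rot":[0,0,0.66],"travel":[0.6,-4.8,5],"hand":0},{"rot":[0,0,0.66],"travel":[0.6,-4.8,5],"hand":0}]' >/dev/null
python3 -c "
from h import *
fx(); goth(.244,0); tray(dict(np.load('top0.npz'))); tray()"
```

```text
t11.9 fix x-8.9 y-97.1 z39.1 phi-103.6  F fix [0.1 0.1] z0.1 gap0.000
rot [-0.002, -0.0, 0.006] travel cm [1.07, 0.01, -0.09]
dots 0
dots 0
```

```bash
sed -i 's/h\[...,1\]>60/h[...,1]>40/; s/>300\]/>150]/' h.py
python3 -c "
from h import *
b=cv2.imread('pics/b0.png'); print(b[214,186],cv2.cvtColor(b[214:215,186:187],40))
t0=dict(np.load('top0.npz'));print(dots(t0).round(1).tolist()); tray(t0); tray()"
```

```text
[160 141 185] [[[167  61 185]]]
[[4.1, 29.1], [-3.4, 0.5], [-10.9, -28.1], [-18.5, -56.6]]
tray n4 th 0.244 pivot [-39.6  60. ] gapA 4.8 gapB 2.2 resid 0.00
tray n4 th 0.242 pivot [-40.8  63.8] gapA 1.5 gapB 0.2 resid 0.07
```

```bash
sed -i 's/th=.2444-r/th=.2540-r/; s/np.array(\[-39.6,60.\])/np.array([-39.5,60.1])/' h.py
python3 -c "
from h import *
tray(dict(np.load('top0.npz'))); tray(); goth(.252,0)"
```

```text
tray n4 th 0.254 pivot [-39.5  60.1] gapA 4.7 gapB 2.2 resid 0.00
tray n4 th 0.251 pivot [-40.7  63.9] gapA 1.4 gapB 0.1 resid 0.08
rot [-0.0, -0.0, 0.014] travel cm [1.03, -0.12, 0.05]
```

```bash
python3 -m inch '[{"rot":[0,0,0.01],"travel":[0.4,-0.1,0],"hand":0},{"rot":[0,0,0.01],"travel":[0.8,-0.1,0],"hand":0},{"rot":[0,0,0.01],"travel":[0.8,-0.1,0],"hand":0}]' >/dev/null
python3 -c "from h import *;fx()"
python3 -m inch '[{"rot":[0,0,0],"travel":[0.1,0,0],"hand":0},{"rot":[0,0,0],"travel":[0.1,0,0],"hand":0}]' >/dev/null
python3 -c "from h import *;fx()"
python3 -m inch '[{"rot":[0,0,0],"travel":[0.1,0,0],"hand":0},{"rot":[0,0,0],"travel":[0.1,0,0],"hand":0}]' >/dev/null
python3 -c "
from h import *
fx();tray();goth(.25,0);goth(.20,0);goth(.15,0)"
```

```text
t12.4 fix x-7.8 y-88.9 z40.5 phi-104.2  F fix [-0.3  0. ] z-0.2 gap0.000
t12.7 fix x-7.6 y-88.3 z40.3 phi-104.2  F fix [-0.5  0.1] z-1.1 gap-0.000
t12.9 fix x-7.2 y-87.6 z40.3 phi-104.2  F fix [ 0.6 -3.2] z-2.0 gap-0.000
tray n4 th 0.249 pivot [-40.7  63.8] gapA 1.4 gapB 0.1 resid 0.05
rot [0.0, 0.0, 0.002] travel cm [0.06, 0.0, 0.03]
rot [0.0, 0.0, -0.048] travel cm [0.4, 0.64, 0.03]
rot [0.0, 0.0, -0.098] travel cm [0.77, 1.26, 0.03]
```

```bash
python3 -m inch '[{"rot":[0,0,-0.012],"travel":[0.09,0.16,0],"hand":0},{"rot":[0,0,-0.025],"travel":[0.18,0.31,0],"hand":0},{"rot":[0,0,-0.037],"travel":[0.28,0.47,0],"hand":0},{"rot":[0,0,-0.05],"travel":[0.37,0.64,0],"hand":0}]' >/dev/null
python3 -c "
from h import *
fx();tray();goth(.20,0);goth(.15,0)"
```

```text
t13.5 fix x0.2 y-85.9 z40.5 phi-101.3  F fix [ 2.4 -7.1] z-1.1 gap0.000
tray n4 th 0.199 pivot [-40.8  63.6] gapA 1.5 gapB 0.5 resid 0.47
rot [0.001, 0.001, 0.004] travel cm [0.05, -0.06, 0.05]
rot [0.001, 0.001, -0.046] travel cm [0.39, 0.58, 0.05]
```

```bash
python3 -m inch '[{"rot":[0,0,-0.012],"travel":[0.08,0.15,0],"hand":0},{"rot":[0,0,-0.025],"travel":[0.17,0.3,0],"hand":0},{"rot":[0,0,-0.037],"travel":[0.25,0.45,0],"hand":0},{"rot":[0,0,-0.048],"travel":[0.33,0.6,0],"hand":0}]' >/dev/null
python3 -c "
from h import *
fx();tray();goth(.15,0);goth(.10,0)"
```

```text
t14.1 fix x6.9 y-84.1 z40.7 phi-98.5  F fix [  3. -10.] z-1.6 gap-0.000
tray n4 th 0.154 pivot [-40.8  63.5] gapA 1.3 gapB 0.9 resid 0.20
rot [0.002, 0.001, 0.002] travel cm [0.08, -0.04, 0.07]
rot [0.002, 0.001, -0.048] travel cm [0.42, 0.6, 0.07]
```

```bash
python3 -m inch '[{"rot":[0,0,-0.008],"travel":[0,0.15,0],"hand":0},{"rot":[0,0,-0.016],"travel":[0.06,0.28,0],"hand":0},{"rot":[0,0,-0.024],"travel":[0.12,0.38,0],"hand":0}]' >/dev/null
python3 -c "
from h import *
fx();tray();goth(.12,0);goth(.10,0)"
```

```text
t14.5 fix x10.6 y-83.0 z40.5 phi-97.2  F fix [ 1.  -6.4] z-0.4 gap-0.000
tray n4 th 0.128 pivot [-40.8  63.4] gapA 1.3 gapB 1.2 resid 0.21
rot [0.001, 0.001, -0.005] travel cm [0.13, 0.0, 0.05]
rot [0.001, 0.001, -0.025] travel cm [0.26, 0.26, 0.05]
```

```bash
python3 -m inch '[{"rot":[0,0,-0.008],"travel":[0.03,0.13,0],"hand":0},{"rot":[0,0,-0.016],"travel":[0.07,0.25,0],"hand":0}]' >/dev/null
python3 -c "
from h import *
fx();tray()"
python3 -m inch '[{"rot":[0,0,-0.008],"travel":[0.03,0.13,0],"hand":0},{"rot":[0,0,-0.016],"travel":[0.07,0.25,0],"hand":0}]' >/dev/null
python3 -c "
from h import *
fx();tray();goth(.08,0)"
```

```text
t14.8 fix x13.0 y-82.4 z40.3 phi-96.2  F fix [ 0.8 -4.4] z-1.1 gap-0.000
tray n4 th 0.112 pivot [-40.8  63.3] gapA 1.3 gapB 1.4 resid 0.38
t15.1 fix x15.3 y-81.7 z40.3 phi-95.3  F fix [-0.5 -2. ] z1.7 gap-0.000
tray n4 th 0.095 pivot [-41.1  63.3] gapA 1.3 gapB 1.2 resid 0.80
rot [-0.0, -0.0, -0.013] travel cm [0.19, 0.08, 0.03]
```

```bash
python3 -m inch '[{"rot":[0,0,-0.008],"travel":[0.05,0.11,0],"hand":0},{"rot":[0,0,-0.016],"travel":[0.1,0.22,0],"hand":0}]' >/dev/null
python3 -c "
from h import *
fx();tray()"
python3 -m inch '[{"rot":[0,0,-0.008],"travel":[0.05,0.11,0],"hand":0},{"rot":[0,0,-0.016],"travel":[0.1,0.21,0],"hand":0}]' >/dev/null
python3 -c "
from h import *
fx();tray();goth(.05,0)"
```

```text
t15.4 fix x17.6 y-80.8 z40.2 phi-94.4  F fix [-0.2 -0.4] z0.3 gap-0.000
tray n4 th 0.074 pivot [-42.   63.2] gapA 1.3 gapB 0.4 resid 1.07
t15.7 fix x19.8 y-80.2 z40.2 phi-93.5  F fix [-0.8 -0.9] z0.1 gap-0.000
tray n3 th 0.061 pivot [-42.6  62.7] gapA 1.8 gapB 0.0 resid 0.12
rot [-0.0, -0.0, -0.011] travel cm [0.2, 0.03, 0.03]
```

```bash
python3 -m inch '[{"rot":[0,0,-0.008],"travel":[0.06,0.08,0],"hand":0},{"rot":[0,0,-0.016],"travel":[0.12,0.16,0],"hand":0}]' >/dev/null
python3 -c "
from h import *
fx();tray()"
python3 -m inch '[{"rot":[0,0,-0.008],"travel":[0.05,0.1,0],"hand":0},{"rot":[0,0,-0.016],"travel":[0.1,0.18,0],"hand":0}]' >/dev/null
python3 -c "
from h import *
fx();tray();goth(.02,0)"
```

```text
t16.0 fix x21.6 y-79.2 z40.3 phi-92.6  F fix [ 1.  -0.9] z-0.9 gap-0.000
tray n3 th 0.049 pivot [-42.6  63. ] gapA 1.4 gapB 0.0 resid 0.10
t16.3 fix x23.5 y-78.3 z40.4 phi-91.7  F fix [ 0.9 -2. ] z0.4 gap-0.000
tray n3 th 0.037 pivot [-42.6  62.9] gapA 1.3 gapB 0.2 resid 0.05
rot [0.0, 0.0, -0.009] travel cm [0.19, 0.08, 0.04]
```

```bash
python3 -m inch '[{"rot":[0,0,-0.006],"travel":[0.05,0.08,0],"hand":0},{"rot":[0,0,-0.012],"travel":[0.1,0.16,0],"hand":0}]' >/dev/null
python3 -c "
from h import *
fx();tray()"
python3 -m inch '[{"rot":[0,0,-0.006],"travel":[0.05,0.08,0],"hand":0},{"rot":[0,0,-0.012],"travel":[0.1,0.16,0],"hand":0}]' >/dev/null
python3 -c "
from h import *
fx();tray();goth(0,0)"
```

```text
t16.6 fix x25.2 y-77.5 z40.4 phi-91.0  F fix [ 1.8 -4.3] z-0.0 gap-0.000
tray n3 th 0.021 pivot [-42.7  62.7] gapA 1.4 gapB 0.2 resid 0.09
t16.9 fix x26.9 y-76.7 z40.5 phi-90.3  F fix [ 3.7 -6.1] z-0.9 gap0.000
tray n3 th 0.008 pivot [-42.8  62.7] gapA 1.4 gapB 0.2 resid 0.08
rot [0.001, 0.001, -0.005] travel cm [0.14, -0.0, 0.05]
```

```bash
python3 -m inch '[{"rot":[0,0,-0.006],"travel":[0.02,0.12,0],"hand":0},{"rot":[0,0,-0.012],"travel":[0.06,0.22,0],"hand":0}]' >/dev/null
python3 -c "
from h import *
fx();tray()"
python3 -m inch '[{"rot":[0,0,-0.006],"travel":[0.03,0.11,0],"hand":0},{"rot":[0,0,-0.012],"travel":[0.07,0.22,0],"hand":0}]' >/dev/null
python3 -c "
from h import *
fx();tray();goth(-.02,0)"
```

```text
t17.2 fix x29.0 y-75.8 z40.4 phi-89.6  F fix [ 2.7 -4.9] z-0.6 gap-0.000
tray n3 th -0.003 pivot [-42.6  62.6] gapA 1.3 gapB 0.4 resid 0.07
t17.5 fix x31.0 y-74.9 z40.3 phi-88.9  F fix [ 0.9 -3.8] z0.2 gap-0.000
tray n3 th -0.021 pivot [-42.7  62.4] gapA 1.4 gapB 0.4 resid 0.02
rot [-0.0, -0.0, -0.001] travel cm [0.1, -0.15, 0.03]
```

```bash
python3 -m inch '[{"rot":[0,0,-0.006],"travel":[0.05,0.1,0],"hand":0},{"rot":[0,0,-0.012],"travel":[0.09,0.19,0],"hand":0}]' >/dev/null
python3 -c "
from h import *
fx();tray()"
python3 -m inch '[{"rot":[0,0,-0.006],"travel":[0.04,0.1,0],"hand":0},{"rot":[0,0,-0.012],"travel":[0.08,0.2,0],"hand":0}]' >/dev/null
python3 -c "
from h import *
fx();tray();goth(-.05,0)"
```

```text
t17.8 fix x32.9 y-74.0 z40.3 phi-88.2  F fix [ 1.3 -3.7] z-0.2 gap-0.000
tray n3 th -0.034 pivot [-42.7  62.4] gapA 1.4 gapB 0.5 resid 0.04
t18.1 fix x34.8 y-73.1 z40.3 phi-87.6  F fix [-0.8 -2.3] z2.8 gap-0.000
tray n3 th -0.050 pivot [-42.9  62.1] gapA 1.5 gapB 0.4 resid 0.08
rot [-0.0, -0.0, -0.007] travel cm [0.11, -0.13, 0.03]
```

```bash
python3 -m inch '[{"rot":[0,0,-0.008],"travel":[0.06,0.09,0],"hand":0},{"rot":[0,0,-0.015],"travel":[0.1,0.16,0],"hand":0}]' >/dev/null
python3 -c "
from h import *
fx();tray()"
python3 -m inch '[{"rot":[0,0,-0.008],"travel":[0.05,0.08,0],"hand":0},{"rot":[0,0,-0.012],"travel":[0.09,0.14,0],"hand":0}]' >/dev/null
python3 -c "
from h import *
fx();tray();goth(-.05,0)"
```

```text
t18.4 fix x36.3 y-72.0 z40.3 phi-86.7  F fix [-0.5 -1.8] z2.0 gap-0.000
tray n3 th -0.066 pivot [-43.5  62. ] gapA 1.5 gapB -0.1 resid 0.06
t18.7 fix x37.8 y-71.1 z40.3 phi-86.0  F fix [-0.1 -2.5] z0.6 gap-0.000
tray n3 th -0.078 pivot [-43.5  61.9] gapA 1.5 gapB -0.1 resid 0.20
rot [0.0, 0.0, 0.02] travel cm [-0.05, -0.44, 0.03]
```

```bash
python3 -m inch '[{"rot":[0,0,-0.005],"travel":[0.05,0.07,0],"hand":0},{"rot":[0,0,-0.008],"travel":[0.08,0.1,0],"hand":0}]' >/dev/null
python3 -c "
from h import *
fx();tray()"
python3 -m inch '[{"rot":[0,0,-0.005],"travel":[0.04,0.05,0],"hand":0},{"rot":[0,0,-0.008],"travel":[0.07,0.08,0],"hand":0}]' >/dev/null
python3 -c "
from h import *
fx();tray();goth(-.05,0)"
```

```text
t19.0 fix x38.9 y-70.5 z40.4 phi-85.6  F fix [ 2.1 -5.5] z-1.1 gap0.000
tray n3 th -0.086 pivot [-43.5  61.9] gapA 1.4 gapB 0.0 resid 0.11
t19.3 fix x39.6 y-70.1 z40.4 phi-85.1  F fix [ 1.9 -9.7] z-1.3 gap0.000
tray n3 th -0.092 pivot [-43.5  61.7] gapA 1.5 gapB -0.0 resid 0.07
rot [0.001, 0.001, 0.036] travel cm [-0.13, -0.62, 0.04]
```

```bash
python3 -m inch '[{"rot":[0,0,0],"travel":[0,0,0],"hand":0},{"rot":[0,0,0],"travel":[0,0,0],"hand":0}]' >/dev/null
python3 - <<'E'
from h import *
fx();c=optics.capture('top');tray(c)
b=bird(c,.026,411,630,-343,35)[60:360,20:420]; cv2.imwrite('pics/t3.png',cv2.resize(b,None,fx=1.9,fy=1.9,interpolation=2))
E
```

```text
t19.6 fix x39.5 y-70.2 z40.4 phi-85.1  F fix [ 1.2 -8.3] z-1.8 gap-0.000
tray n3 th -0.091 pivot [-43.5  61.7] gapA 1.5 gapB 0.0 resid 0.12
```

View pics/t3.png

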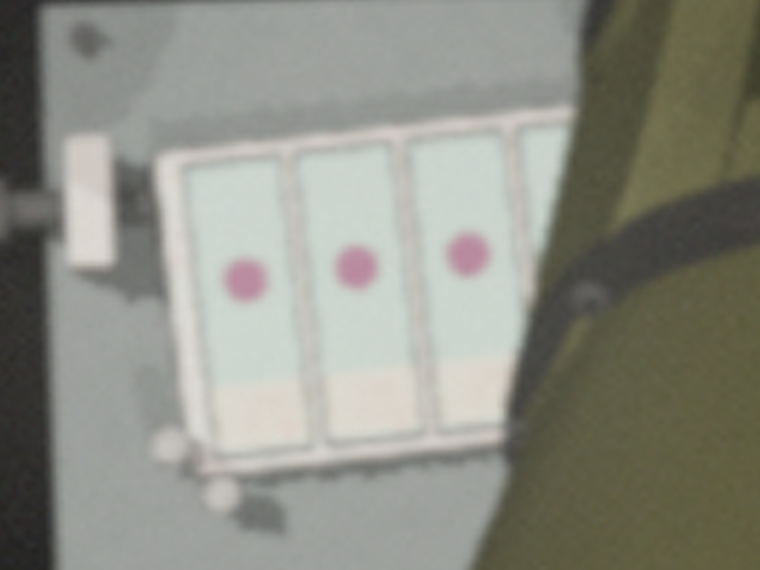

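The crop shows the tray's short side up against the dark screw tip near (152,190), with the pivot corner at (200,470) between the pegs at (170,445) and (220,495). The push held at about 8 N with no further turning, so the tray is home. Retreating and going to the jaw.

```bash
python3 -m inch '[{"rot":[0,0,0],"travel":[-0.1,0,0],"hand":0},{"rot":[0,0,0],"travel":[-0.6,0,0],"hand":0},{"rot":[0,0,0],"travel":[-1.2,0,0],"hand":0},{"rot":[0,0,0],"travel":[-1.2,0,-4],"hand":0},{"rot":[0,0,0],"travel":[-1.2,0,-9],"hand":0},{"rot":[0,0,0],"travel":[-1.2,0,-9],"hand":0}]' >/dev/null
python3 -c "
from h import *
fx();tray();go(10,-208,125,-90);go(10,-208,67,-90)"
```

```text
t20.4 fix x41.9 y-82.2 z134.1 phi-85.1  F fix [-0.1 -0.2] z-0.5 gap-0.000
tray n4 th -0.090 pivot [-43.5  61.6] gapA 1.6 gapB 0.0 resid 0.07
rot [0.003, 0.001, 0.085] travel cm [-12.31, -4.16, 0.67]
rot [0.003, 0.001, 0.085] travel cm [-12.3, -4.17, 6.47]
```

```bash
python3 -m inch '[{"rot":[0,0,0.04],"travel":[-4,-1.4,-0.5],"hand":0},{"rot":[0,0,0.085],"travel":[-8,-2.8,-0.5],"hand":0},{"rot":[0,0,0.085],"travel":[-12.3,-4.2,-0.5],"hand":0},{"rot":[0,0,0.085],"travel":[-12.3,-4.2,-0.5],"hand":0},{"rot":[0,0,0.085],"travel":[-12.3,-4.2,3],"hand":0},{"rot":[0,0,0.085],"travel":[-12.3,-4.2,6.4],"hand":0},{"rot":[0,0,0.085],"travel":[-12.3,-4.2,6.4],"hand":0}]' >/dev/null
python3 - <<'E'
from h import *
fx();go(10,-199,67,-90);go(10,-98.7,67,-90)
c=optics.capture('top');tray(c)
E
```

```text
t21.3 fix x7.8 y-206.1 z63.1 phi-90.0  F fix [-0.  -0.2] z-0.3 gap0.000
rot [-0.005, -0.004, 0.001] travel cm [0.71, 0.22, -0.39]
rot [-0.005, -0.004, 0.001] travel cm [10.74, 0.23, -0.35]
tray n4 th -0.088 pivot [-43.4  61.6] gapA 1.6 gapB 0.1 resid 0.06
```

```bash
python3 -m inch '[{"rot":[0,0,0],"travel":[0.2,0.1,-0.2],"hand":0},{"rot":[0,0,0],"travel":[0.5,0.2,-0.2],"hand":0},{"rot":[0,0,0],"travel":[0.7,0.2,-0.2],"hand":0},{"rot":[0,0,0],"travel":[0.9,0.2,-0.2],"hand":0},{"rot":[0,0,0],"travel":[1.1,0.2,-0.2],"hand":0}]' >/dev/null
python3 -c "
from h import *
fx()"
python3 -m inch '[{"rot":[0,0,0],"travel":[0.3,0,0],"hand":0},{"rot":[0,0,0],"travel":[0.6,0,0],"hand":0},{"rot":[0,0,0],"travel":[0.9,0,0],"hand":0},{"rot":[0,0,0],"travel":[1.2,0,0],"hand":0}]' >/dev/null
python3 -c "
from h import *
fx();go(10,-98.7,67,-90)"
```

```text
t22.0 fix x11.2 y-197.5 z68.7 phi-90.0  F fix [ 0.3 -9. ] z-0.8 gap0.000
t22.5 fix x11.2 y-185.6 z68.7 phi-90.0  F fix [ 0.5 -8.1] z0.3 gap0.000
rot [0.001, 0.002, 0.0] travel cm [8.69, -0.12, 0.16]
```

```bash
python3 -m inch '[{"rot":[0,0,0],"travel":[0.8,-0.05,0],"hand":0},{"rot":[0,0,0],"travel":[1.7,-0.1,0],"hand":0},{"rot":[0,0,0],"travel":[2.6,-0.1,0],"hand":0},{"rot":[0,0,0],"travel":[3.5,-0.1,0],"hand":0},{"rot":[0,0,0],"travel":[4.4,-0.1,0],"hand":0},{"rot":[0,0,0],"travel":[5.3,-0.1,0],"hand":0},{"rot":[0,0,0],"travel":[6.2,-0.1,0],"hand":0},{"rot":[0,0,0],"travel":[6.8,-0.1,0],"hand":0}]' >/dev/null
python3 -c "
from h import *
fx()"
python3 -m inch '[{"rot":[0,0,0],"travel":[0.3,0,0],"hand":0},{"rot":[0,0,0],"travel":[0.6,0,0],"hand":0},{"rot":[0,0,0],"travel":[0.8,0,0],"hand":0}]' >/dev/null
python3 -c "
from h import *
fx();tray();go(10,-98.7,67,-90)"
```

```text
t23.5 fix x10.8 y-117.3 z68.8 phi-90.0  F fix [ 4.6 -9.4] z-2.7 gap-0.000
t23.9 fix x10.7 y-109.5 z68.8 phi-90.0  F fix [ 5.1 -9.6] z-2.0 gap-0.000
tray n4 th -0.089 pivot [-43.4  61.6] gapA 1.7 gapB 0.1 resid 0.10
rot [0.003, 0.002, 0.0] travel cm [1.06, -0.08, 0.18]
```

```bash
python3 -m inch '[{"rot":[0,0,0],"travel":[0.2,0,0],"hand":0},{"rot":[0,0,0],"travel":[0.4,0,0],"hand":0}]' >/dev/null
python3 -c "
from h import *
fx()"
python3 -m inch '[{"rot":[0,0,0],"travel":[0.1,0,0],"hand":0},{"rot":[0,0,0],"travel":[0.2,0,0],"hand":0}]' >/dev/null
python3 -c "
from h import *
fx()"
python3 -m inch '[{"rot":[0,0,0],"travel":[0.1,0,0],"hand":0},{"rot":[0,0,0],"travel":[0.2,0,0],"hand":0}]' >/dev/null
python3 -c "
from h import *
fx();tray()"
```

```text
t24.1 fix x10.7 y-105.6 z68.9 phi-90.0  F fix [ 5.2 -9.1] z-2.4 gap0.000
t24.4 fix x10.7 y-103.8 z68.8 phi-90.0  F fix [  4.2 -10.9] z-2.9 gap0.000
t24.6 fix x10.7 y-101.9 z68.8 phi-90.0  F fix [  4.5 -11.5] z-2.5 gap0.000
tray n4 th -0.089 pivot [-43.5  61.6] gapA 1.6 gapB 0.0 resid 0.07
```

```bash
python3 -m inch '[{"rot":[0,0,0],"travel":[0.1,0,0],"hand":0},{"rot":[0,0,0],"travel":[0.2,0,0],"hand":0}]' >/dev/null
python3 -c "
from h import *
fx()"
python3 -m inch '[{"rot":[0,0,0],"travel":[0.1,0,0],"hand":0},{"rot":[0,0,0],"travel":[0.1,0,0],"hand":0}]' >/dev/null
python3 -c "
from h import *
fx();tray()"
```

```text
t24.9 fix x10.8 y-100.0 z68.9 phi-90.0  F fix [  6.3 -11.3] z-3.2 gap-0.000
t25.2 fix x10.7 y-99.0 z68.8 phi-90.0  F fix [  4.9 -11.5] z-2.7 gap0.000
tray n4 th -0.089 pivot [-43.4  61.7] gapA 1.5 gapB 0.0 resid 0.11
```

```bash
python3 -m inch '[{"rot":[0,0,0],"travel":[0.05,0,0],"hand":0},{"rot":[0,0,0],"travel":[0.1,0,0],"hand":0}]' >/dev/null
python3 -c "
from h import *
fx();tray()"
python3 -m inch '[{"rot":[0,0,0],"travel":[-0.2,0,0],"hand":0},{"rot":[0,0,0],"travel":[-1,0,0],"hand":0},{"rot":[0,0,0],"travel":[-2,0,0],"hand":0},{"rot":[0,0,0],"travel":[-3,0,-3],"hand":0},{"rot":[0,0,0],"travel":[-6,0,-9],"hand":0},{"rot":[0,0,0],"travel":[-10,-5,-9],"hand":0},{"rot":[0,0,0],"travel":[-14,-10,-9],"hand":0},{"rot":[0,0,0],"travel":[-14,-10,-9],"hand":0}]' >/dev/null
python3 - <<'E'
from h import *
fx();c=optics.capture('top');tray(c)
b=bird(c,.026,411,630,-343,35)[60:360,20:420]; cv2.imwrite('pics/t4.png',cv2.resize(b,None,fx=1.9,fy=1.9,interpolation=2))
E
```

```text
t25.5 fix x10.7 y-98.2 z68.9 phi-90.0  F fix [  5.5 -13.7] z-4.0 gap-0.000
tray n4 th -0.088 pivot [-43.5  61.8] gapA 1.4 gapB 0.0 resid 0.03
t26.6 fix x-92.5 y-239.1 z158.5 phi-90.2  F fix [0.6 0.1] z-0.9 gap-0.000
tray n4 th -0.088 pivot [-43.5  61.8] gapA 1.4 gapB 0.0 resid 0.05
```

View pics/t4.png

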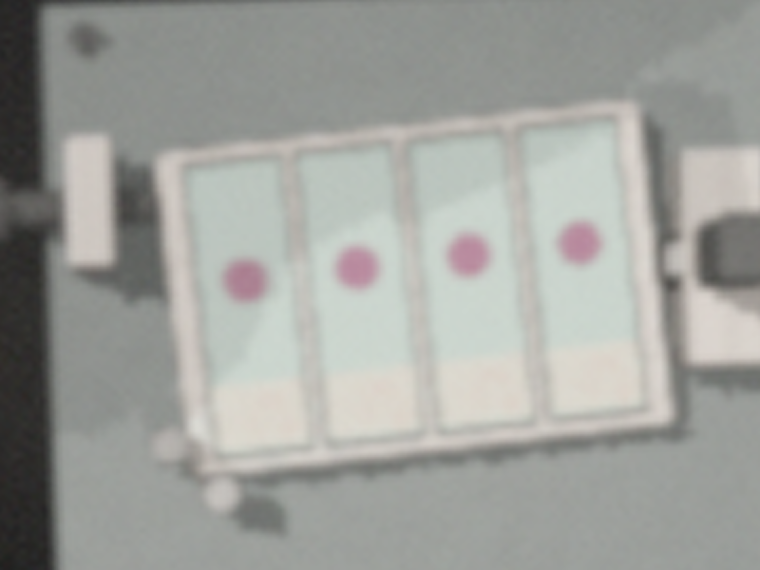

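The final crop shows the roller at (672,260) pressed in against the tray. The block front is at x≈683 and the tray edge at x≈660. The tray is still at the screw near (150,195) and the pegs at (170,445) and (220,495), and the gripper is clear.

```bash
python3 -c "
from plant import order; print(order.hand_in())"
```

```text
the job is handed in; nothing more can be done
None
```

The job is handed in: the tray is seated against both pegs and the stop screw, pressed home at about 8–10 N, and held there by the jaw roller, with the robot clear at about 27 s and the bottle and dish untouched; one earlier nudge onto the pegs peaked at 13 N, and the judge's result was not returned.

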